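# Refit the steam station's water tank

### The job

Get the tailor's steam station ready for pressing: lift the wooden pressing block off the station's pegs and lay it flat, wide foot down, in its wooden tray. Then lift the blue-grey water tank off the black mat and lower it gently onto the station, red cap towards the red stripe, until it is fully home over all three pegs. Drop nothing, keep the tank upright, and leave the cone, bottle, tin and cup standing where they are.

Things in the scene. Friction and masses are not known exactly. Their poses are not given: they have to be found in the camera images.
- base: Steam station base, white, fixed. Origin on the table under the deck's centre, z up. Deck 50 mm high, x -95 to +90, y -80 to +80 mm; red stripe across it at the +x edge; console 110 mm high at x -145 to -95 mm. Three upright black pegs on the deck, 14 mm diameter, 25 mm tall, top 8 mm tapering to 8 mm diameter: one at x +50, y 0, two at x -50, y +18 and -18 mm.
- base_seat (a point): Point on the deck's surface (50 mm up) at its centre, where the tank's origin comes to lie when it is home.
- base_key (a point): Point on the deck's surface at the foot of the single peg (x = +50 mm), the red stripe's end.
- tank: Blue-grey water tank, empty, loose, 0.3 to 0.55 kg, a box 160 (x) by 110 (y) by 100 (z) mm; origin at the centre of its underside, z up. It stands on the mat, turned up to 1.4 rad. A red cap, 28 mm diameter and 14 mm high, stands on top at x +62 mm. In the underside are three round sockets, 17 mm wide, 28 mm deep, placed as the base's pegs: it fits only one way round.
- tank_handle (a point): Middle of the tank's black handle bar, 134 mm above the tank's origin. The bar runs along the tank's x over its top: 90 mm long, 18 mm wide (y), 16 mm thick, 26 mm free height under it, between posts at x +-39 mm (12 mm thick).
- tank_key (a point): Mouth of the tank's single socket, on the underside at x = +50 mm (red cap's end).
- clapper: Wooden pressing block, loose, 0.24 kg, 140 mm long (x): a foot 62 mm wide (y) and 14 mm high, on it a body 46 mm wide, up to 48 mm total height. Origin at the centre of its underside, z up. It starts lying flat on the tips of the base's three pegs (underside 25 mm above the deck), roughly along the base's x.
- tray: Low light-wood tray, fixed, 230 (x) by 130 (y) mm outside, walls 5 mm thick and 14 mm high, floor 5 mm thick. Origin at the centre of its underside on the table, z up. Empty.
- mat: Black rubber drip mat, fixed, 220 by 220 by 3 mm, origin at the centre of its underside; the tank stands on it.
- stand: Thread stand, fixed, behind the tray: a thin upright steel rod 12 mm thick and 420 mm tall on a round foot of 60 mm diameter, with an 80 mm crossbar along its y at the top. Origin at the centre of the foot's underside. Nothing can pass over it: go round on the robot's side.
- cone: Red cone of thread with a white tip, loose, standing, 68 mm diameter at the foot, 24 mm at the tip, 150 mm tall; origin at the centre of its underside. Leave alone.
- bottle: White bottle, blue cap, loose, standing, 64 mm diameter, 170 mm tall; origin at the centre of its underside. Leave alone.
- tin: Brass-coloured tin with a white lid, loose, standing, 76 mm diameter, 90 mm tall; origin at the centre of its underside. Leave alone.
- cup: Blue ceramic cup, loose, standing, 76 mm diameter at the rim, 95 mm tall; origin at the centre of its underside. Leave alone.
There are look-alikes about, which are no part of the job. Of the things like the tank, leave any that is yellow; of the rest the larger one is meant. Leave any green look-alike of the clapper alone.

How it is judged:
By the outcome, as a careful person would: the job done as asked, in the order asked, and still so for the second after the job is handed in, with the robot touching nothing.
It also fails if it takes over 64 s, if anything falls off the work surface, if the arm or the gripper's body presses on something with over 40 N, if the wrist force passes 120 N, or if a joint passes its speed limit or range.

### The arm

A 6-joint arm with a two-finger parallel gripper is mounted at the origin on the work surface. World frame = base frame: x ahead of the robot, y to its left, z up, the work surface at z = 0. Lengths are in m, angles in rad, forces in N, time in s.
With the tool pointing down it reaches from about 0.225 to 0.875 m from the base axis. Payload 3.4 kg.
Tool frame: the origin (TCP) lies on the mounting face of the last link; the fingertips stand 173 mm ahead of it and the grasp point (between the pads) lies 155 mm ahead of it; y points along the fingers, x is the direction in which the jaws open and shut, and the axes are right-handed (so a half turn about y gives the same grasp; the last joint's range is limited). The gripper opens to 85 mm and grips with 20 to 120 N. Pads are 22 mm wide; open, the fingers measure 114 mm over their backs; the gripper's body (76 mm by 85 mm) begins 54 mm behind the grasp point. The pads swing forward as they close: fully open they stand 13 mm farther back than shut.
Start: joints at [-1.47, 0.276, 1.505, -0, 1.361, -0.121], TCP at [0.126, -0.561, 0.405] pointing down, gripper open.
Joint ranges: [-2.89, 2.89], [-0.75, 2.08], [0.22, 2.7], [-1.18, 4.32], [0.11, 2.71], [-2.7, 2.7]. Speed limits (rad/s): [2.57, 2.57, 3.14, 3.14, 3.14, 3.14].

### API

Orientations are given as a unit quaternion [w, x, y, z].
In Python, from rig import manip, vision, ticket gives the robot as it stands.
- The arm moves only by the tool arm_command, never from a script. Its argument "increments" is one flat list of numbers, 7 for each row, row after row: the turn, a rotation vector about the tool's x, y, z in rad, then the shift along the tool's x, y, z in cm, then the closure, from 0 (fully open) to 1 (shut). In form: [wx, wy, wz, tx, ty, tz, hand, wx, wy, wz, tx, ty, tz, hand, ...]. A call has 1 to 8 rows; each row shifts and turns the commanded pose from where the row before left it, along the tool's axes as they then stand; what a row does not reach is not made up. A row lasts 1/8 s, in which the tool goes at most 62.5 mm and 10.7 degrees, less where a joint would pass 70% of its speed; a pose out of reach is approached as far as the arm can. A call is refused whole if a number of a shift passes 6.25 or a number of a turn 0.188, either way. A call with a gripper value outside its range is refused whole. The fingers move at their own pace and stop on an object; "grip_force" is the grip in N (left out, the last holds). Time passes only in rows, so rows that do not move let the fingers close. It gives the time, the measured TCP pose, the force and the opening at its end, in the units of the state.
- manip.get_state(): the state, without advancing time (a new reading comes with each control period).
- vision.get_image(name): name is "side" or "top" or "wrist"; returns the picture (480x640x3 uint8, red, green, blue); there is no depth.
- vision.camera_params(name): a dict with "vfov" (degrees; the focal length in pixels is half the picture's height over the tangent of half this angle, whatever the lens; pixels are square), "cx", "cy" (the principal point, pixels), "R" (3x3) and "t" (3): a world point X has camera coordinates R X + t. Camera axes: x right, y down, z forward; pixel columns grow to the right and rows downward; lengths in m; the calibration is good to about 2 mm. The wrist camera is an equidistant fisheye: a pixel r from the principal point sees the ray r / f radians off the axis. A picture is of the moment at which its call begins: read the wrist's pose just before it. camera_params takes no time and is no camera call; for the wrist camera it gives the pose at the moment of the call.
- ticket.sign_off(): hands the job in, once; it reports no verdict.
The state is a dict: "clock": time; "qpos": joint angles; "qd": joint speeds; "effort": joint torques, N m; "position": TCP position; "ee_rot": TCP orientation; "contact_force": force on the tool from outside, world axes, zero at the start; "moment": the same for the moment, N m; "width": finger opening in m.
Only numpy, scipy, OpenCV 4.12 (cv2) and the standard library are available. Lean on these libraries where they do the work, as an engineer would, in place of code of your own. Each camera call takes 0.05 s, during which the arm holds its last target.

## Working session

There is one attempt and no reset: what is moved stays moved. The work goes in short steps, Python scripts to look and compute and a tool call to move; the robot and the scene stay as the last step left them, time stands still between calls to the robot, and variables do not carry over. Pictures are saved under pics/ and viewed, and the job is handed in when it is done.

Besides the shell and the picture viewer there is one more tool, called after ">>>" by a JSON object that holds its "api" and its "payload", one argument or row to a line. arm_command: Moves the arm, as the interface text tells. Its arguments: {"type":"object","properties":{"increments":{"type":"array"},"grip_force":{"type":"number"}},"required":["increments"]}

```bash
mkdir -p pics; ls
python3 - <<'E'
from rig import manip, vision
import cv2,numpy as np
print(manip.get_state())
for n in ["top","side","wrist"]:
    p=vision.camera_params(n); print(n,{k:np.round(np.array(v),4).tolist() for k,v in p.items() if not isinstance(v,str)})
    cv2.imwrite(f"pics/{n}0.png",vision.get_image(n)[:,:,::-1])
E
```

```text
pics
{'clock': 0.0, 'qpos': array([-1.47000414e+00,  2.76570477e-01,  1.50609958e+00,  3.09106932e-05,
        1.36071436e+00, -1.20988999e-01]), 'qd': array([-0.00263133,  0.0011044 ,  0.00054343, -0.00157092, -0.00074273,
       -0.00219858]), 'effort': array([-5.25983687e-04, -4.16779375e+01, -2.45809132e+01, -3.13409237e-04,
        1.09091247e-02, -1.43026242e-05]), 'position': array([ 0.12646663, -0.56070466,  0.40386679]), 'ee_rot': array([ 0.55271897, -0.55179913,  0.44203461, -0.44116308]), 'contact_force': array([ 0.89541959, -0.24954222, -0.64914179]), 'moment': array([ 0.04630386, -0.01238001,  0.00345632]), 'width': 0.08512199057559582}
top {'vfov': 54.0087, 'cx': 317.941, 'cy': 239.6548, 'R': [[0.0286, -0.9996, -0.0003], [-0.976, -0.0279, -0.2161], [0.216, 0.0065, -0.9764]], 't': [0.0203, 0.5678, 1.4169]}
side {'vfov': 46.0054, 'cx': 324.1379, 'cy': 253.9169, 'R': [[-0.9114, -0.4114, 0.011], [-0.3033, 0.6533, -0.6937], [0.2782, -0.6356, -0.7201]], 't': [0.5326, 0.2271, 1.7684]}
wrist {'vfov': 65.7065, 'cx': 318.1924, 'cy': 235.8249, 'R': [[0.2198, -0.9755, -0.0019], [-0.9414, -0.2126, 0.2618], [-0.2558, -0.0558, -0.9651]], 't': [-0.5749, -0.0348, 0.3783]}
```

View pics/top0.png

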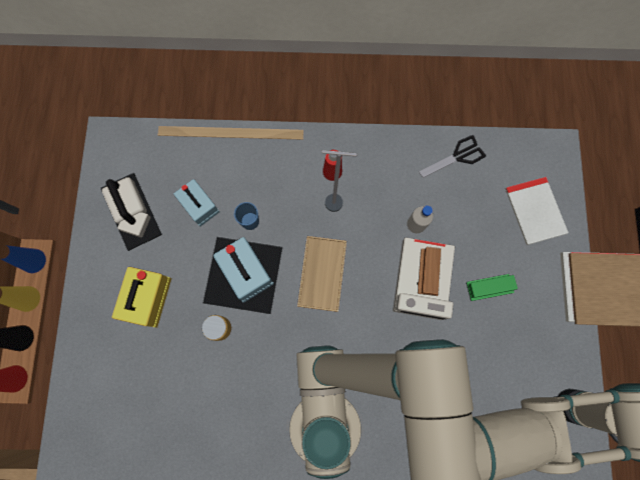

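View pics/side0.png

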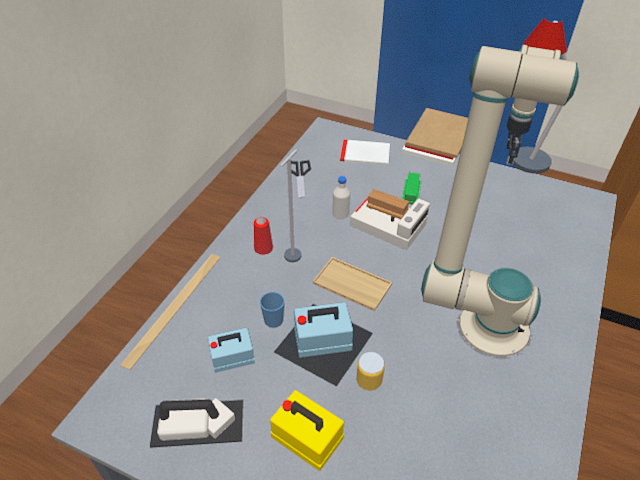

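View pics/wrist0.png

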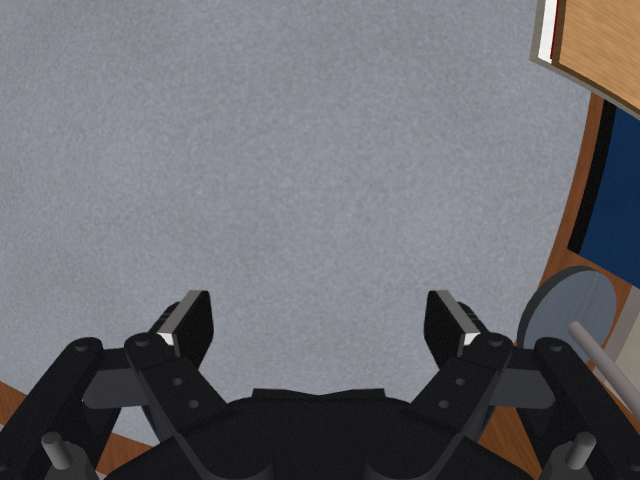

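Top view: the blue-grey tanks are at (242,268), large and on the black mat, and at (195,202), smaller; the yellow one is at (141,297). I mean the large one on the mat. The wooden block sits on the white station at (430,270), and the green look-alike is at (492,287). I'll confirm in an enlarged crop.

```bash
cat > h.py <<'E'
import numpy as np, cv2
from rig import manip, vision
from scipy.spatial.transform import Rotation as Rn
def P(n): return vision.camera_params(n)
def f_(p): return 240/np.tan(np.radians(p["vfov"])/2)
def ray(n,uv,p=None):
    p=p or P(n); f=f_(p); R=np.array(p["R"]);t=np.array(p["t"])
    a=(uv[0]-p["cx"]); b=(uv[1]-p["cy"])
    if n=="wrist":
        r=np.hypot(a,b); th=r/f; s=np.sin(th)/max(r,1e-9); d=np.array([a*s,b*s,np.cos(th)])
    else: d=np.array([a/f,b/f,1])
    return -R.T@t, R.T@d
def plane(n,uv,z,p=None):
    c,d=ray(n,uv,p); return (c+d*(z-c[2])/d[2])
def proj(n,X,p=None):
    p=p or P(n); f=f_(p); c=np.array(p["R"])@np.array(X)+np.array(p["t"])
    if n=="wrist":
        r=np.hypot(c[0],c[1]); th=np.arctan2(r,c[2]); return np.array([p["cx"]+f*th*c[0]/r,p["cy"]+f*th*c[1]/r])
    return np.array([p["cx"]+f*c[0]/c[2],p["cy"]+f*c[1]/c[2]])
def tri(obs):
    A=np.zeros((3,3));b=np.zeros(3)
    for n,uv in obs:
        c,d=ray(n,uv); d=d/np.linalg.norm(d); M=np.eye(3)-np.outer(d,d); A+=M;b+=M@c
    return np.linalg.solve(A,b)
def rot(q): return Rn.from_quat([q[1],q[2],q[3],q[0]]).as_matrix()
E
python3 - <<'E'
import cv2,numpy as np
t=cv2.imread("pics/top0.png"); s=cv2.imread("pics/side0.png")
a=cv2.resize(t[225:325,195:295],(400,400),interpolation=cv2.INTER_CUBIC)
b=cv2.resize(t[230:330,385:485],(400,400),interpolation=cv2.INTER_CUBIC)
cv2.imwrite("pics/crop1.png",np.hstack([a,b]))
a=cv2.resize(s[290:390,270:370],(400,400),interpolation=cv2.INTER_CUBIC)
b=cv2.resize(s[165:265,340:440],(400,400),interpolation=cv2.INTER_CUBIC)
cv2.imwrite("pics/crop2.png",np.hstack([a,b]))
E
```

```text
(no output)
```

View pics/crop1.png

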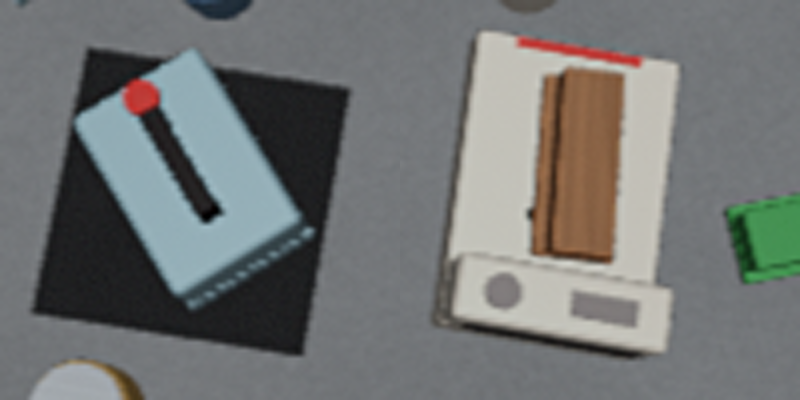

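View pics/crop2.png

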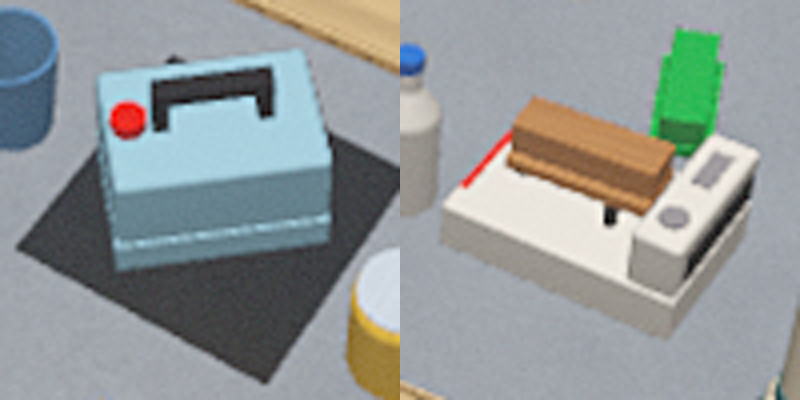

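Run:
```python
from h import *
L=lambda pts:[(195+(x+.0)/4-.4,225+y/4-.4) for x,y in pts]
Rr=lambda pts:[(385+(x-400)/4-.4,230+y/4-.4) for x,y in pts]
def show(nm,pts,z):
    w=np.array([plane("top",p,z) for p in pts])[:,:2]; print(nm,np.round(w,4).tolist(),'mean',np.round(w.mean(0),4)); return w
w=show('tanktop',L([(75,122),(195,48),(300,220),(183,297)]),.103)
d=(w[0]+w[1]-w[2]-w[3]);print('yaw',np.arctan2(d[1],d[0]),np.linalg.norm(d)/2, np.linalg.norm(w[0]-w[1]))
w=show('cap',L([(142,97)]),.110)
w=show('mat',L([(88,47),(350,90),(302,355),(33,312)]),.003)
w=show('clap',Rr([(567,68),(623,72),(612,262),(553,255)]),.123)
d=(w[0]+w[1]-w[2]-w[3]);print('yaw',np.arctan2(d[1],d[0]),np.linalg.norm(d)/2)
w=show('stripe',Rr([(517,41),(641,62)]),.05)
w=show('deck far corners',Rr([(478,32),(680,66)]),.05)
w=show('console far top',Rr([(458,255),(672,289)]),.11)
w=show('console near top',Rr([(452,318),(665,352)]),.11)
t=cv2.imread("pics/top0.png"); hsv=cv2.cvtColor(t,cv2.COLOR_BGR2HSV)
m=cv2.inRange(hsv,(8,60,80),(25,255,255)); 
for c in cv2.findContours(m,0,2)[0]:
    if cv2.contourArea(c)>300: print(cv2.boundingRect(c),cv2.minAreaRect(c))
# others
show('cone foot etc side',[],0) if 0 else None
for nm,uv,z in [('bottle',(426,210),.17),('tin',(215,327),.09),('cup',(247,210),.095),('standtop?',(334,203),.0),('crossL',(323,152),.42),('crossR',(356,155),.42),('cone',(332,152),.15)]:
    print(nm,np.round(plane("top",uv,z),3))
for nm,uv in [('bottle foot',(341,212)),('cone foot',(263,248)),('stand foot',(293,255))]: print(nm,np.round(plane("side",uv,0),3))
a=cv2.resize(t[225:320,280:360],(640,760)); cv2.imwrite("pics/tray.png",a[:600])
```

```text
tanktop [[0.501, 0.3517], [0.561, 0.2644], [0.4313, 0.1775], [0.3714, 0.2614]] mean [0.4662 0.2637]
yaw 0.5995053955101914 0.15699786616063005 0.1058927695221019
cap [[0.5203, 0.3009]] mean [0.5203 0.3009]
mat [[0.5816, 0.3689], [0.5519, 0.1529], [0.3373, 0.1812], [0.365, 0.3964]] mean [0.459  0.2749]
clap [[0.5415, -0.2894], [0.5396, -0.3312], [0.3971, -0.3193], [0.401, -0.2761]] mean [ 0.4698 -0.304 ]
yaw -0.08875419523919903 0.14202703742603176
stripe [[0.5777, -0.267], [0.5635, -0.3646]] mean [ 0.5706 -0.3158]
deck far corners [[0.5841, -0.2362], [0.5611, -0.3952]] mean [ 0.5726 -0.3157]
console far top [[0.4005, -0.2087], [0.3799, -0.3662]] mean [ 0.3902 -0.2875]
console near top [[0.354, -0.2039], [0.3338, -0.3596]] mean [ 0.3439 -0.2817]
(0, 468, 37, 12) ((18.0, 473.5), (11.0, 36.0), 90.0)
(611, 460, 24, 20) ((622.5, 469.5), (19.0, 23.0), 90.0)
(112, 271, 55, 56) ((139.966552734375, 296.8136901855469), (41.70418167114258, 56.433265686035156), 16.389541625976562)
(570, 253, 70, 138) ((604.5, 321.5), (137.0, 69.0), 90.0)
(418, 247, 23, 49) ((428.9865417480469, 270.7088317871094), (20.47356414794922, 47.7072639465332), 3.6913859844207764)
(298, 236, 48, 76) ((321.77691650390625, 273.28460693359375), (40.807430267333984, 71.56803894042969), 7.125016689300537)
(158, 126, 145, 14) ((230.04441833496094, 132.3345184326172), (144.16207885742188, 9.756531715393066), 1.5275253057479858)
(0, 45, 640, 405) ((319.5, 247.0), (404.0, 639.0), 90.0)
bottle [ 0.642 -0.28   0.17 ]
tin [0.288 0.333 0.09 ]
cup [0.648 0.26  0.095]
standtop? [ 0.707 -0.013  0.   ]
crossL [0.709 0.028 0.42 ]
crossR [ 0.704 -0.053  0.42 ]
cone [0.825 0.001 0.15 ]
bottle foot [ 0.646 -0.29   0.   ]
cone foot [ 0.821  0.001 -0.   ]
stand foot [ 0.709 -0.013  0.   ]
```

```bash
cat >> h.py <<'E'
def plan(goal,yaw,n,closure,st=None,quiet=False,start=None):
    """goal: grasp point world xyz; yaw: world angle of tool x axis (mod pi)."""
    st=st or manip.get_state()
    R=rot(st["ee_rot"]); p=np.array(st["position"])
    if start is not None: p=np.array(start)
    Y=None
    cur=np.arctan2(R[1,0],R[0,0])
    dy=(yaw-cur+np.pi/2)%np.pi-np.pi/2
    yw=cur+dy
    Rt=np.array([[np.cos(yw),np.sin(yw),0],[np.sin(yw),-np.cos(yw),0],[0,0,-1.]])
    g=np.array(goal)+np.array([0,0,.155])
    rv=Rn.from_matrix(R.T@Rt).as_rotvec()
    Rc=R.copy();pc=p.copy();rows=[]
    for i in range(n):
        w=np.round(Rn.from_matrix(Rc.T@Rt).as_rotvec()/(n-i),3); t=np.round(Rc.T@(g-pc)*100/(n-i),2)
        rows.append([*w,*t,closure]); pc=pc+Rc@t/100; Rc=Rc@Rn.from_rotvec(w).as_matrix()
    if not quiet:
        print('cur yaw %.3f dyaw %.3f'%(cur,dy),'grasp pt',np.round(p+R@[0,0,.155],4),'err',np.round(pc-g,5))
        for r in rows: print(*[('%g'%x) for x in r],sep=', ',end=',\n')
    return rows
E
python3 - <<'E'
from h import *
print(np.round(plane("top",(321.8,273.3),.012),4), np.round(rot(manip.get_state()["ee_rot"]),3).tolist())
p=P("wrist");st=manip.get_state();R=rot(st["ee_rot"])
Rc=np.array(p["R"]);print('cam in tool', R.T@(-Rc.T@p["t"]-st["position"]), (R.T@Rc.T).round(3).tolist())
w=np.array([plane("top",p,.012)[:2] for p in cv2.boxPoints(((321.777,273.285),(40.81,71.57),7.125))]);print(w)
plan([.470,-.304,.25],-.1+np.pi/2,8,0)
E
```

```text
[0.4682 0.0214 0.012 ] [[0.22, -0.0, 0.976], [-0.976, 0.001, 0.22], [-0.001, -1.0, 0.0]]
cam in tool [0.00082992 0.03078659 0.0653276 ] [[1.0, -0.0, -0.0], [0.0, -0.262, 0.965], [-0.0, -0.965, -0.262]]
[[ 0.36131687  0.09639072]
 [ 0.59164514  0.07626995]
 [ 0.57853653 -0.05579823]
 [ 0.34916801 -0.03146137]]
cur yaw -1.349 dyaw -0.322 grasp pt [ 0.2777 -0.5267  0.4041] err [ 4.e-05 -2.e-05 -3.e-05]
-0.194, 0.032, 0.031, -2.19, -0.01, 4.89, 0,
-0.195, 0.032, 0.031, -2.35, -0.87, 4.74, 0,
-0.195, 0.032, 0.031, -2.54, -1.69, 4.41, 0,
-0.194, 0.031, 0.031, -2.74, -2.43, 3.92, 0,
-0.195, 0.031, 0.032, -2.94, -3.04, 3.3, 0,
-0.194, 0.032, 0.032, -3.13, -3.52, 2.56, 0,
-0.195, 0.031, 0.031, -3.32, -3.83, 1.74, 0,
-0.194, 0.032, 0.032, -3.48, -3.98, 0.88, 0,
```

Run:
```python
s=open('h.py').read()
s=s.replace("np.array([[np.cos(yw),np.sin(yw),0],[np.sin(yw),-np.cos(yw),0],[0,0,-1.]])","np.array([[np.cos(yw),0,-np.sin(yw)],[np.sin(yw),0,np.cos(yw)],[0,-1.,0]])")
s=s.replace("R@[0,0,.155]","R@[0,.155,0]")
open('h.py','w').write(s)
from h import *
plan([.470,-.304,.27],-.1+np.pi/2,8,0)
```

```text
cur yaw -1.349 dyaw -0.322 grasp pt [ 0.1265 -0.5606  0.249 ] err [3.e-05 0.e+00 1.e-05]
0, 0.04, -0, -2.19, -0.26, 4.9, 0,
0, 0.04, -0, -2.38, -0.26, 4.8, 0,
0, 0.04, -0, -2.57, -0.26, 4.7, 0,
0, 0.04, -0, -2.76, -0.26, 4.6, 0,
0, 0.04, -0, -2.94, -0.26, 4.48, 0,
0, 0.041, -0, -3.11, -0.26, 4.37, 0,
0, 0.04, -0.001, -3.29, -0.25, 4.23, 0,
0, 0.041, -0, -3.46, -0.26, 4.1, 0,
```

>>> {"api": "arm_command", "payload": {
  "increments": [0, 0.04, 0, -2.2, -0.25, 4.9, 0, 0, 0.04, 0, -2.4, -0.25, 4.8, 0, 0, 0.04, 0, -2.6, -0.25, 4.7, 0, 0, 0.04, 0, -2.75, -0.25, 4.6, 0, 0, 0.04, 0, -2.95, -0.25, 4.5, 0, 0, 0.04, 0, -3.1, -0.25, 4.35, 0, 0, 0.04, 0, -3.3, -0.25, 4.25, 0, 0, 0.04, 0, -3.45, -0.25, 4.1, 0],
  "grip_force": 60
}}

```text
clock: 1.15
position: [0.4713, -0.3023, 0.4246]
ee_rot: [0.474, -0.475, 0.524, -0.524]
contact_force: [0.0, -0.8, -1.1]
width: 0.0853
```

Run:
```python
from h import *
st=manip.get_state();R=rot(st["ee_rot"]);print(st["clock"],np.round(st["position"]+R@[0,.155,0],4),R[:,0])
p=P("wrist"); np.save("w1.npy",p,allow_pickle=True); cv2.imwrite("pics/w1.png",vision.get_image("wrist")[:,:,::-1])
cv2.imwrite("pics/top1.png",vision.get_image("top")[:,:,::-1])
```

```text
1.15 [ 0.4712 -0.3023  0.2696] [-9.92946277e-02 -9.95058067e-01  1.44287066e-04]
```

View pics/w1.png

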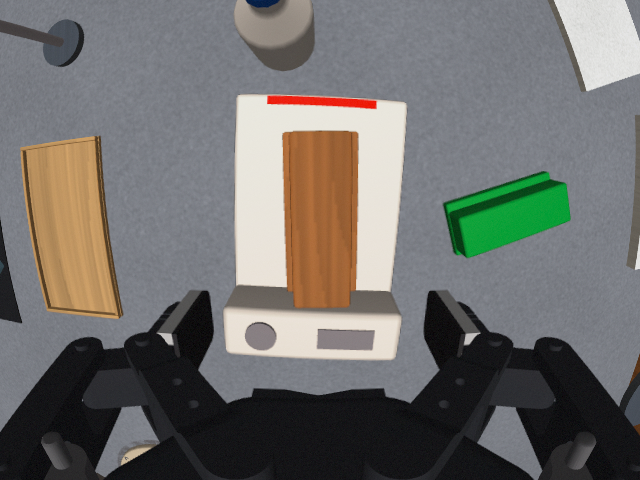

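The station with its red stripe at (322,102), the wooden block at (321,215), the green block at (507,214) and the tray at (72,228) are all in view. I'll enlarge it to measure.

Run:
```python
import cv2
w=cv2.imread("pics/w1.png"); cv2.imwrite("pics/w1c.png",cv2.resize(w[85:365,215:415],(571,800))[:,:] if 0 else cv2.resize(w[85:365,215:415],(428,600),interpolation=cv2.INTER_CUBIC))
cv2.imwrite("pics/w1t.png",cv2.resize(w[125:325,10:130],(360,600),interpolation=cv2.INTER_CUBIC))
```

```text
(no output)
```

View pics/w1c.png

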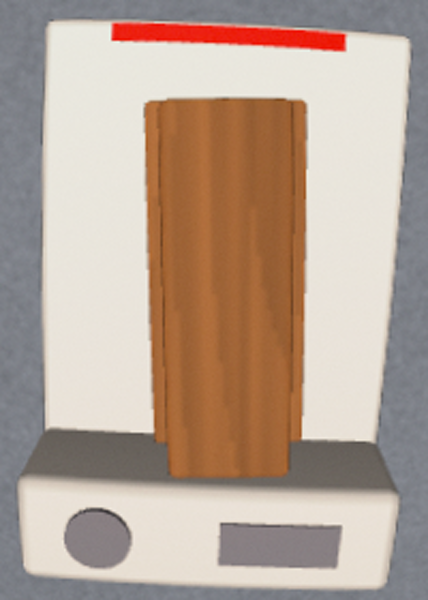

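View pics/w1t.png

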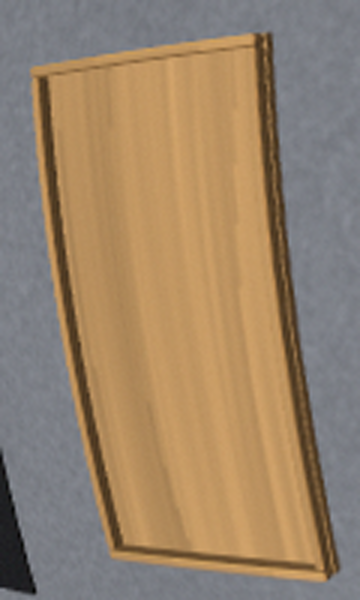

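Run:
```python
from h import *
p=np.load("w1.npy",allow_pickle=True).item()
A=lambda pts:[(215+x/2.14-.3,85+y/2.143-.3) for x,y in pts]
B=lambda pts:[(10+x/3-.3,125+y/3-.3) for x,y in pts]
def rect(nm,pts,z):  # far-left, far-right, near-right, near-left
    w=np.array([plane("wrist",q,z,p) for q in pts])[:,:2]; d=w[0]+w[1]-w[2]-w[3]; e=w[0]-w[1]+w[3]-w[2]
    print(nm,np.round(w.mean(0),4),'L %.4f W %.4f yawL %.3f yawW %.3f'%(np.linalg.norm(d)/2,np.linalg.norm(e)/2,np.arctan2(d[1],d[0]),np.arctan2(-e[0],e[1]))); return w
rect('foot',A([(147,101),(306,101),(300,440),(155,441)]),.089)
rect('body',A([(167,99),(298,100),(289,473),(170,476)]),.123)
rect('console top',A([(50,430),(376,443),(387,588),(20,574)]),.11)
rect('console front',A([(20,480),(396,494),(387,588),(20,574)]),.11)
w=np.array([plane("wrist",q,.05,p) for q in A([(47,20),(411,38),(112,23),(346,35),(112,40),(346,51)])]);print(w.round(4).tolist())
rect('tray',B([(32,68),(270,33),(330,578),(113,554)]),.014)
```

```text
foot [ 0.4723 -0.3056] L 0.1380 W 0.0605 yawL -0.095 yawW -0.096
body [ 0.4725 -0.3068] L 0.1370 W 0.0445 yawL -0.105 yawW -0.089
console top [ 0.3805 -0.2887] L 0.0689 W 0.1432 yawL -0.164 yawW -0.141
console front [ 0.3693 -0.2865] L 0.0461 W 0.1554 yawL -0.149 yawW -0.139
[[0.586, -0.2391, 0.05], [0.5627, -0.3948, 0.05], [0.5805, -0.2672, 0.05], [0.5656, -0.3663, 0.05], [0.5731, -0.2664, 0.05], [0.5586, -0.3656, 0.05]]
tray [0.4704 0.0162] L 0.2264 W 0.1324 yawL -0.109 yawW -0.102
```

Run:
```python
from h import *
plan([.4724,-.306,.110],-.096+np.pi/2,6,0)
```

```text
cur yaw -1.664 dyaw -0.003 grasp pt [ 0.4738 -0.3002  0.2696] err [5.e-05 2.e-05 4.e-05]
-0, 0.001, -0, 0.1, 2.66, -0.01, 0,
-0, 0, -0, 0.1, 2.66, -0.02, 0,
-0.001, 0.001, -0.001, 0.1, 2.66, -0.01, 0,
-0, 0, -0, 0.1, 2.66, -0.01, 0,
-0.001, 0.001, -0.001, 0.09, 2.66, -0.01, 0,
-0, 0, -0, 0.09, 2.65, -0.01, 0,
```

>>> {"api": "arm_command", "payload": {
  "increments": [0, 0, 0, 0.2, 3.5, 0, 0, 0, 0, 0, 0.2, 3.5, -0.05, 0, 0, 0, 0, 0.1, 3.0, -0.05, 0, 0, 0, 0, 0.1, 3.0, 0, 0, 0, 0, 0, 0, 2.0, 0, 0, 0, 0, 0, 0, 1.0, 0, 0, 0, 0, 0, 0, 0, 0, 0]
}}

```text
clock: 2.12
position: [0.4681, -0.3096, 0.2642]
ee_rot: [0.475, -0.475, 0.524, -0.524]
contact_force: [-0.5, 0.3, 0.3]
width: 0.0853
```

Run:
```python
from h import *
plan([.4724,-.306,.110],-.096+np.pi/2,1,0)
p=P("wrist"); np.save("w2.npy",p,allow_pickle=True); cv2.imwrite("pics/w2.png",vision.get_image("wrist")[:,:,::-1])
```

```text
cur yaw -1.669 dyaw 0.002 grasp pt [ 0.4679 -0.3095  0.1092] err [-0.e+00 -4.e-05  1.e-05]
0.001, -0.002, -0.001, -0.4, -0.08, 0.39, 0,
```

View pics/w2.png

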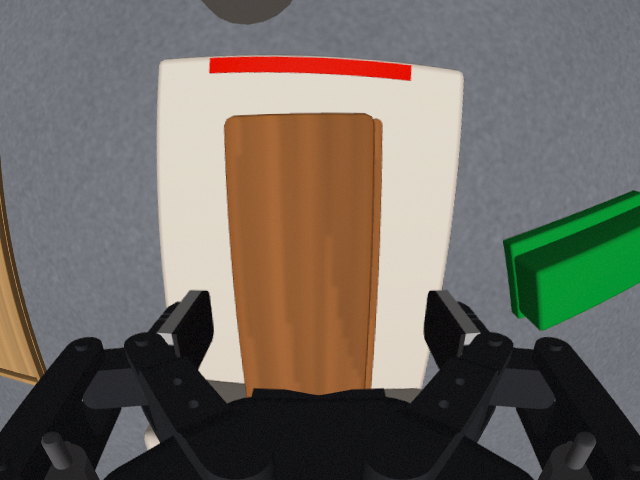

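>>> {"api": "arm_command", "payload": {
  "increments": [0, 0, 0, -0.4, 0, 0.4, 0, 0, 0, 0, 0, 0, 0, 0, 0, 0, 0, 0, 0, 0, 1, 0, 0, 0, 0, 0, 0, 1, 0, 0, 0, 0, 0, 0, 1, 0, 0, 0, 0, 0, 0, 1, 0, 0, 0, 0, 0, 0, 1, 0, 0, 0, 0, 0, 0, 1],
  "grip_force": 60
}}

```text
clock: 3.18
position: [0.473, -0.3059, 0.2651]
ee_rot: [-0.475, 0.475, -0.524, 0.524]
contact_force: [0.2, 1.2, 5.7]
width: 0.045
```

>>> {"api": "arm_command", "payload": {
  "increments": [0, 0, 0, 0, -1, 0, 1, 0, 0, 0, 0, -3, 0, 1, 0, 0, 0, 0, -4, 0, 1, 0, 0, 0, 0, 0, 0, 1]
}}

```text
clock: 3.68
position: [0.4736, -0.3066, 0.3475]
ee_rot: [-0.475, 0.475, -0.522, 0.526]
contact_force: [0.3, 0.4, -2.7]
width: 0.0454
```

Run:
```python
from h import *
plan([.4695,.018,.12],-.103+np.pi/2,8,1)
```

```text
cur yaw -1.669 dyaw -0.005 grasp pt [ 0.4744 -0.3073  0.1926] err [-4.e-05  3.e-05 -1.e-05]
-0.001, 0.001, 0.001, -4.04, 0.89, -0.45, 1,
-0.001, 0.001, 0, -4.03, 0.89, -0.46, 1,
-0.001, 0, 0.001, -4.03, 0.89, -0.46, 1,
-0, 0.001, 0, -4.03, 0.9, -0.46, 1,
-0.001, 0, 0.001, -4.04, 0.9, -0.46, 1,
-0, 0.001, 0, -4.03, 0.9, -0.46, 1,
-0.001, 0, 0.001, -4.03, 0.9, -0.47, 1,
-0, 0.001, 0, -4.04, 0.91, -0.47, 1,
```

>>> {"api": "arm_command", "payload": {
  "increments": [0, 0, 0, -2, 0, -0.2, 1, 0, 0, 0, -4, 0, -0.45, 1, 0, 0, 0, -5, 0.5, -0.6, 1, 0, 0, 0, -5, 1, -0.6, 1, 0, 0, 0, -5, 1.5, -0.6, 1, 0, 0, 0, -5, 2, -0.6, 1, 0, 0, 0, -4, 2, -0.45, 1, 0, 0, 0, -2.2, 0, -0.2, 1]
}}

```text
clock: 4.68
position: [0.4644, 0.0212, 0.2714]
ee_rot: [0.473, -0.477, 0.526, -0.521]
contact_force: [0.6, 0.1, -2.4]
width: 0.0451
```

>>> {"api": "arm_command", "payload": {
  "increments": [0, 0, 0, 0, 0, 0, 1, 0, 0, 0, 0, 0, 0, 1]
}}

```text
clock: 4.92
position: [0.467, 0.0183, 0.274]
ee_rot: [0.474, -0.476, 0.524, -0.523]
contact_force: [0.1, -0.1, -2.9]
width: 0.045
```

Run:
```python
from h import *
plan([.4695,.018,.040],-.103+np.pi/2,1,1)
p=P("wrist"); np.save("w3.npy",p,allow_pickle=True); cv2.imwrite("pics/w3.png",vision.get_image("wrist")[:,:,::-1])
```

```text
cur yaw -1.668 dyaw -0.005 grasp pt [0.4667 0.0183 0.119 ] err [ 0.e+00 -4.e-05 -3.e-05]
0.002, 0.005, 0, 0.01, 7.9, 0.27, 1,
```

View pics/w3.png

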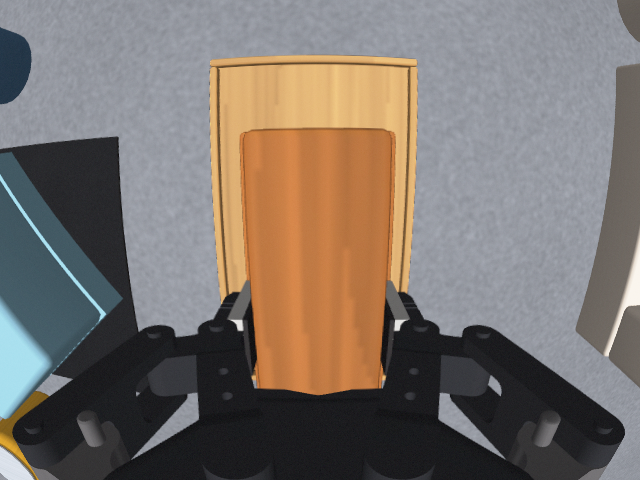

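The block is level and centred over the tray, which runs from (212,60) to (416,60). I'll lower it.

>>> {"api": "arm_command", "payload": {
  "increments": [0, 0, 0, 0, 3, 0.2, 1, 0, 0, 0, 0, 2.5, 0, 1, 0, 0, 0, 0, 1.3, 0, 1, 0, 0, 0, 0, 0.6, 0, 1, 0, 0, 0, 0, 0.3, 0, 1, 0, 0, 0, 0, 0, 0, 1]
}}

```text
clock: 5.72
position: [0.4699, 0.0179, 0.1981]
ee_rot: [-0.475, 0.475, -0.524, 0.524]
contact_force: [-0.1, 0.1, -3.1]
width: 0.0453
```

>>> {"api": "arm_command", "payload": {
  "increments": [0, 0, 0, 0, 0.15, 0, 1, 0, 0, 0, 0, 0, 0, 1]
}}

```text
clock: 5.98
position: [0.4697, 0.0181, 0.1965]
ee_rot: [-0.475, 0.475, -0.524, 0.524]
contact_force: [0.1, 0.6, -1.9]
width: 0.0452
```

>>> {"api": "arm_command", "payload": {
  "increments": [0, 0, 0, 0, 0.1, 0, 1, 0, 0, 0, 0, 0, 0, 1]
}}

```text
clock: 6.22
position: [0.4696, 0.0181, 0.1952]
ee_rot: [-0.475, 0.475, -0.524, 0.524]
contact_force: [-0.9, -1.2, -1.8]
width: 0.0454
```

>>> {"api": "arm_command", "payload": {
  "increments": [0, 0, 0, 0, 0.1, 0, 1, 0, 0, 0, 0, 0, 0, 1]
}}

```text
clock: 6.48
position: [0.4696, 0.0181, 0.1952]
ee_rot: [-0.475, 0.475, -0.524, 0.524]
contact_force: [-1.8, 0.5, 7.4]
width: 0.0451
```

>>> {"api": "arm_command", "payload": {
  "increments": [0, 0, 0, 0, 0, 0, 0.3, 0, 0, 0, 0, 0, 0, 0.0, 0, 0, 0, 0, 0, 0, 0, 0, 0, 0, 0, 0, 0, 0, 0, 0, 0, 0, -3, 0, 0, 0, 0, 0, 0, -5, 0, 0, 0, 0, 0, 0, -5, 0, 0, 0, 0, 0, 0, -5, 0, 0]
}}

```text
clock: 7.48
position: [0.4693, 0.0181, 0.3757]
ee_rot: [-0.475, 0.475, -0.524, 0.524]
contact_force: [0.5, -0.1, 0.0]
width: 0.0853
```

Run:
```python
from h import *
cv2.imwrite("pics/top2.png",vision.get_image("top")[:,:,::-1]);cv2.imwrite("pics/side2.png",vision.get_image("side")[:,:,::-1])
t=cv2.imread("pics/side2.png")
cv2.imwrite("pics/s2c.png",cv2.resize(t[160:400,250:450],(500,600),interpolation=cv2.INTER_CUBIC))
t=cv2.imread("pics/top2.png")
cv2.imwrite("pics/t2c.png",cv2.resize(t[225:335,195:485],(800,303),interpolation=cv2.INTER_CUBIC))
```

```text
(no output)
```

View pics/s2c.png

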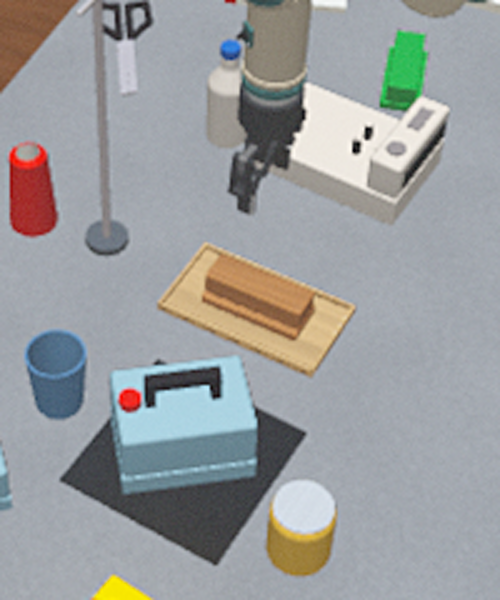

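View pics/t2c.png

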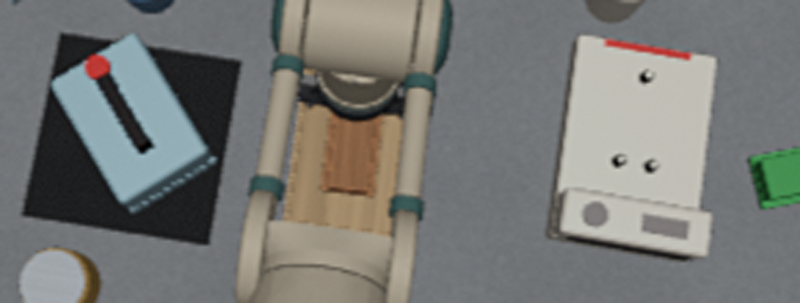

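Run:
```python
from h import *
plan([.475,-.303,.18],-.143+np.pi/2,8,0)
```

```text
cur yaw -1.669 dyaw -0.045 grasp pt [0.4731 0.0177 0.2247] err [ 0.e+00 -0.e+00  3.e-05]
-0.002, 0.006, -0, 3.99, 0.56, 0.43, 0,
-0.001, 0.006, -0, 3.98, 0.56, 0.46, 0,
-0.002, 0.005, -0, 3.98, 0.56, 0.48, 0,
-0.001, 0.006, -0, 3.98, 0.56, 0.5, 0,
-0.002, 0.005, -0, 3.98, 0.56, 0.53, 0,
-0.001, 0.006, -0, 3.97, 0.57, 0.55, 0,
-0.002, 0.005, -0, 3.97, 0.56, 0.57, 0,
-0.001, 0.006, -0, 3.97, 0.56, 0.6, 0,
```

>>> {"api": "arm_command", "payload": {
  "increments": [0, 0.005, 0, 2, 0.3, 0.45, 0, 0, 0.005, 0, 4, 0.5, 0.5, 0, 0, 0.005, 0, 5, 0.6, 0.5, 0, 0, 0.005, 0, 5, 0.6, 0.5, 0, 0, 0.005, 0, 5, 0.6, 0.5, 0, 0, 0.01, 0, 5, 0.6, 0.6, 0, 0, 0.01, 0, 4, 0.6, 0.6, 0, 0, 0, 0, 1.9, 0.5, 0.3, 0]
}}

```text
clock: 8.57
position: [0.4713, -0.3052, 0.3298]
ee_rot: [0.462, -0.463, 0.535, -0.534]
contact_force: [-0.3, 0.1, 0.3]
width: 0.0855
```

>>> {"api": "arm_command", "payload": {
  "increments": [0, 0, 0, 0, 0, 0, 0, 0, 0, 0, 0, 0, 0, 0, 0, 0, 0, 0, 0, 0, 0, 0, 0, 0, 0, 0, 0, 0]
}}

```text
clock: 9.07
position: [0.4718, -0.3024, 0.3317]
ee_rot: [-0.463, 0.463, -0.534, 0.534]
contact_force: [0.9, 0.5, 0.0]
width: 0.0851
```

Run:
```python
from h import *
st=manip.get_state();R=rot(st["ee_rot"]);print(st["clock"],np.round(st["position"]+R@[0,.155,0],4),R[:,1].round(4),np.abs(st["qd"]).max())
p=P("wrist"); np.save("w4.npy",p,allow_pickle=True); cv2.imwrite("pics/w4.png",vision.get_image("wrist")[:,:,::-1])
```

```text
9.075 [ 0.4719 -0.3024  0.1767] [ 5.e-04 -3.e-04 -1.e+00] 0.0053863807915178535
```

View pics/w4.png

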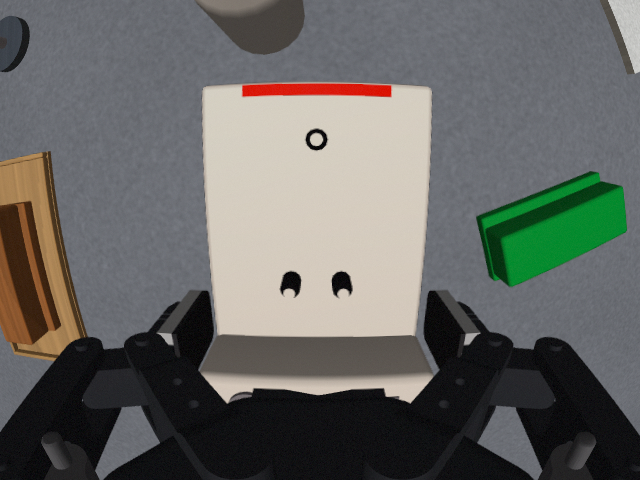

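Run:
```python
from h import *
w=cv2.imread("pics/w4.png")
a=cv2.resize(w[120:160,296:336],(400,400),interpolation=cv2.INTER_NEAREST);b=cv2.resize(w[262:306,272:360],(800,400),interpolation=cv2.INTER_NEAREST)
cv2.imwrite("pics/pegs.png",np.vstack([np.hstack([a,a*0])[:290],b[:310]]) if 0 else cv2.resize(np.vstack([np.hstack([a,a*0]),b]),(600,600)))
g=cv2.cvtColor(w,cv2.COLOR_BGR2GRAY)
for (x0,y0,x1,y1) in [(300,124,332,155),(272,262,318,306),(318,262,362,306)]:
    m=(g[y0:y1,x0:x1]<90).astype(np.uint8)
    c,h=cv2.findContours(m,cv2.RETR_CCOMP,cv2.CHAIN_APPROX_NONE)
    for k,cc in zip(h[0],c):
        if cv2.contourArea(cc)>15: print(x0,'hole' if k[3]>=0 else 'outer',cv2.contourArea(cc),np.array(cv2.minEnclosingCircle(cc)[0])+[x0,y0],cv2.boundingRect(cc))
```

```text
300 outer 322.0 [316.0617981  139.30898857] (6, 5, 21, 21)
300 hole 162.0 [316. 139.] (9, 8, 15, 15)
272 outer 295.5 [290.45614052 283.71929741] (8, 10, 21, 24)
318 outer 297.0 [341.39398193 283.80372429] (14, 10, 20, 24)
```

View pics/pegs.png

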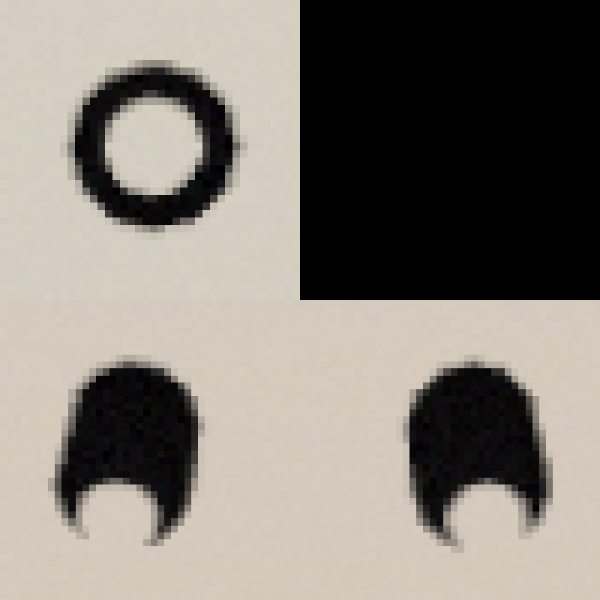

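Run:
```python
from h import *
p=np.load("w4.npy",allow_pickle=True).item()
F,L,Rr=[plane("wrist",q,.075,p)[:2] for q in [(315.9,139),(288.7,293.9),(342.7,293.9)]]
m=(L+Rr)/2; print(F,L,Rr,np.linalg.norm(F-m),np.linalg.norm(L-Rr)); d=F-m; e=L-Rr
print('centre',(F+m)/2,'yaw',np.arctan2(d[1],d[0]),np.arctan2(-e[0],e[1]))
w=[plane("wrist",q,.05,p)[:2].round(4) for q in [(204,88),(431,88),(242.5,86),(391,86)]];print(w)
# top check
print([plane("top",q,.075).round(4) for q in [(195+647/2.759,225+75/2.755),(195+619/2.759,225+159/2.755),(195+652/2.759,225+165/2.755)]])
plan([.466,.264,.26],.60+np.pi/2,16,0)
plan([.466,.264,.26],.60+np.pi/2,16,0,quiet=True)
```

```text
[ 0.53593614 -0.31123621] [ 0.43923662 -0.27899939] [ 0.43419151 -0.31452671] 0.10027209496581992 0.03588375564630199
centre [ 0.4863251  -0.30399963] yaw -0.1448448568422523 -0.1410633034216527
[array([ 0.5842, -0.2406]), array([ 0.5621, -0.3943]), array([ 0.5799, -0.2675]), array([ 0.5656, -0.3663])]
[array([ 0.5342, -0.3097,  0.075 ]), array([ 0.4385, -0.2766,  0.075 ]), array([ 0.4329, -0.313 ,  0.075 ])]
cur yaw -1.713 dyaw 0.742 grasp pt [ 0.4718 -0.3026  0.1766] err [-4.e-05  3.e-05  1.e-05]
-0, -0.046, 0, -3.5, -0.52, -0.54, 0,
-0, -0.046, 0, -3.52, -0.52, -0.38, 0,
-0, -0.046, 0, -3.53, -0.52, -0.21, 0,
-0, -0.046, 0, -3.54, -0.52, -0.05, 0,
-0, -0.047, 0, -3.54, -0.52, 0.11, 0,
-0, -0.046, 0, -3.53, -0.52, 0.28, 0,
-0, -0.047, 0, -3.51, -0.52, 0.44, 0,
-0, -0.046, 0, -3.49, -0.52, 0.61, 0,
-0, -0.047, 0, -3.46, -0.52, 0.77, 0,
-0, -0.046, 0, -3.42, -0.53, 0.93, 0,
-0, -0.047, 0, -3.37, -0.52, 1.08, 0,
-0, -0.046, 0, -3.32, -0.53, 1.24, 0,
-0, -0.047, 0, -3.26, -0.52, 1.39, 0,
-0, -0.046, 0, -3.19, -0.53, 1.54, 0,
-0, -0.047, 0, -3.11, -0.52, 1.69, 0,
-0, -0.046, 0, -3.03, -0.53, 1.83, 0,
```

>>> {"api": "arm_command", "payload": {
  "increments": [0, -0.04, 0, -2.0, -0.6, -0.3, 0, 0, -0.05, 0, -3.5, -0.6, -0.5, 0, 0, -0.05, 0, -4.5, -0.6, -0.3, 0, 0, -0.05, 0, -4.5, -0.6, -0.1, 0, 0, -0.05, 0, -4.5, -0.6, 0.2, 0, 0, -0.05, 0, -4.5, -0.6, 0.4, 0, 0, -0.05, 0, -4.5, -0.6, 0.6, 0, 0, -0.05, 0, -4.5, -0.6, 0.8, 0]
}}

```text
clock: 10.12
position: [0.4655, 0.0261, 0.3799]
ee_rot: [0.559, -0.558, 0.434, -0.434]
contact_force: [0.4, -0.5, 0.7]
width: 0.0853
```

Run:
```python
from h import *
plan([.466,.264,.26],.60+np.pi/2,8,0)
```

```text
cur yaw -1.321 dyaw 0.350 grasp pt [0.4656 0.0261 0.2249] err [ 2.e-05 -3.e-05 -4.e-05]
-0, -0.044, -0, -2.88, -0.44, 0.74, 0,
-0, -0.044, -0, -2.84, -0.44, 0.87, 0,
-0, -0.044, -0, -2.8, -0.44, 0.99, 0,
-0, -0.044, -0, -2.76, -0.43, 1.12, 0,
-0, -0.043, -0, -2.71, -0.44, 1.24, 0,
-0, -0.044, -0, -2.65, -0.43, 1.35, 0,
-0, -0.043, -0, -2.59, -0.44, 1.46, 0,
-0.001, -0.044, -0, -2.52, -0.43, 1.58, 0,
```

>>> {"api": "arm_command", "payload": {
  "increments": [0, -0.045, 0, -3.8, -0.5, 0.9, 0, 0, -0.045, 0, -3.8, -0.5, 1.2, 0, 0, -0.045, 0, -3.5, -0.5, 1.3, 0, 0, -0.045, 0, -3.0, -0.5, 1.3, 0, 0, -0.045, 0, -2.5, -0.5, 1.3, 0, 0, -0.045, 0, -2.2, -0.5, 1.2, 0, 0, -0.045, 0, -1.7, -0.5, 1.1, 0, 0, -0.03, 0, -1.0, 0, 0.8, 0]
}}

```text
clock: 11.12
position: [0.4725, 0.2599, 0.4148]
ee_rot: [0.625, -0.624, 0.331, -0.332]
contact_force: [-0.5, 0.6, -0.5]
width: 0.0854
```

>>> {"api": "arm_command", "payload": {
  "increments": [0, 0, 0, 0, 0, 0, 0, 0, 0, 0, 0, 0, 0, 0, 0, 0, 0, 0, 0, 0, 0]
}}

```text
clock: 11.5
position: [0.473, 0.2579, 0.414]
ee_rot: [-0.624, 0.624, -0.333, 0.333]
contact_force: [0.4, 0.3, 0.0]
width: 0.0852
```

Run:
```python
from h import *
plan([.466,.264,.26],.60+np.pi/2,1,0)
print(manip.get_state()["qpos"].round(3))
p=P("wrist"); np.save("w5.npy",p,allow_pickle=True); cv2.imwrite("pics/w5.png",vision.get_image("wrist")[:,:,::-1])
```

```text
cur yaw -0.980 dyaw 0.009 grasp pt [0.4729 0.2578 0.259 ] err [ 1.e-05  4.e-05 -0.e+00]
0.001, -0.009, 0, -0.9, -0.1, -0.24, 0,
[ 0.37   0.216  1.564 -0.     1.362  1.35 ]
```

View pics/w5.png

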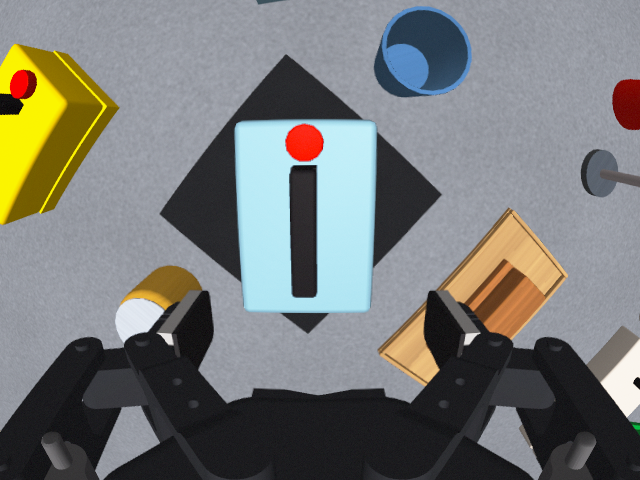

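Run:
```python
from h import *
p=np.load("w5.npy",allow_pickle=True).item()
w=cv2.imread("pics/w5.png");hsv=cv2.cvtColor(w,cv2.COLOR_BGR2HSV)
def big(m,ctr):
    best=None
    for c in cv2.findContours(m,0,cv2.CHAIN_APPROX_NONE)[0]:
        if cv2.contourArea(c)>100 and cv2.pointPolygonTest(c,ctr,False)>=0: best=c
    return best
cap=big(cv2.inRange(hsv,(0,150,120),(8,255,255))|cv2.inRange(hsv,(172,150,120),(180,255,255)),(304,142))
M=cv2.moments(cap);u=(M['m10']/M['m00'],M['m01']/M['m00']);cw=plane("wrist",u,.117,p);print('cap',u,cw)
# undistort contours to world plane then minAreaRect
def W(c,z): return np.array([plane("wrist",q,z,p)[:2] for q in c.reshape(-1,2)],np.float32)
def rect(nm,c,z):
    r=cv2.minAreaRect(W(c,z)*1000); b=cv2.boxPoints(r)/1000
    e0=b[1]-b[0];e1=b[2]-b[1]; e=e0 if np.linalg.norm(e0)>np.linalg.norm(e1) else e1
    a=np.arctan(e[1]/e[0]); print(nm,np.round(np.array(r[0])/1000,4),np.round(r[1],1),'yaw %.4f'%a); return np.array(r[0])/1000,a
blue=big(cv2.inRange(hsv,(80,20,185),(110,140,255))|0,(260,250)); print(cv2.boundingRect(blue)); rect('top',blue,.103)
g=hsv[:,:,2]; roi=np.zeros_like(g); roi[155:305,270:340]=255
bar=big(((g<90)*255).astype(np.uint8)&roi,(304,230)); print(cv2.boundingRect(bar)); rect('bar',bar,.145)
```

```text
cap (304.0580551523948, 142.36945653926784) [0.51859706 0.29999965 0.117     ]
(235, 120, 141, 193)
top [0.4677 0.2659] [156.1 106.2] yaw 0.5910
(289, 165, 28, 132)
bar [0.4691 0.267 ] [90.7 17.1] yaw 0.5963
```

Run:
```python
from h import *
plan([.468,.266,.137],.593+np.pi/2,4,0)
```

```text
cur yaw -0.980 dyaw 0.002 grasp pt [0.473  0.2579 0.259 ] err [2.e-05 1.e-05 2.e-05]
0, -0.001, 0, -0.24, 3.05, 0.01, 0,
0, -0, 0, -0.24, 3.05, 0.01, 0,
0, -0.001, 0, -0.23, 3.05, 0.01, 0,
0.001, -0, 0, -0.24, 3.05, 0.01, 0,
```

>>> {"api": "arm_command", "payload": {
  "increments": [0, -0.002, 0, -0.5, 3.5, 0, 0, 0, 0, 0, -0.45, 4.0, 0.05, 0, 0, 0, 0, 0, 3.0, 0, 0, 0, 0, 0, 0, 1.7, 0, 0, 0, 0, 0, 0, 0, 0, 0, 0, 0, 0, 0, 0, 0, 0]
}}

```text
clock: 12.3
position: [0.4686, 0.2667, 0.293]
ee_rot: [0.625, -0.624, 0.332, -0.332]
contact_force: [0.5, 0.1, -0.2]
width: 0.0856
```

Run:
```python
from h import *
plan([.468,.266,.137],.593+np.pi/2,1,0)
p=P("wrist"); np.save("w6.npy",p,allow_pickle=True); cv2.imwrite("pics/w6.png",vision.get_image("wrist")[:,:,::-1])
```

```text
cur yaw -0.977 dyaw -0.000 grasp pt [0.4688 0.2667 0.138 ] err [-4.e-05  0.e+00 -5.e-05]
-0.001, 0, 0, 0.02, 0.1, -0.09, 0,
```

View pics/w6.png

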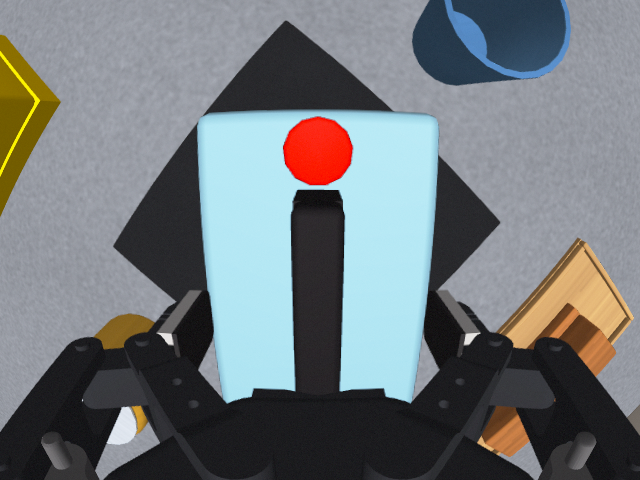

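The handle bar, from (293,200) to (342,390), is centred between the pads. I'll close on it.

>>> {"api": "arm_command", "payload": {
  "increments": [0, 0, 0, 0, 0, 0, 1, 0, 0, 0, 0, 0, 0, 1, 0, 0, 0, 0, 0, 0, 1, 0, 0, 0, 0, 0, 0, 1, 0, 0, 0, 0, 0, 0, 1, 0, 0, 0, 0, 0, 0, 1, 0, 0, 0, 0, 0, 0, 1],
  "grip_force": 100
}}

```text
clock: 13.22
position: [0.4681, 0.2668, 0.2926]
ee_rot: [0.625, -0.624, 0.332, -0.332]
contact_force: [-1.2, -0.9, 5.4]
width: 0.0163
```

```bash
cat > tk.py <<'E'
from h import *
import sys
def capmeas(name,ztop=None):
    st=manip.get_state();R=rot(st["ee_rot"]);gp=st["position"]+R@[0,.155,0]
    p=P("wrist"); w=vision.get_image("wrist")[:,:,::-1].copy(); cv2.imwrite(f"pics/{name}.png",w); np.save(f"{name}.npy",p,allow_pickle=True)
    hsv=cv2.cvtColor(w,cv2.COLOR_BGR2HSV)
    m=cv2.inRange(hsv,(0,150,120),(8,255,255))|cv2.inRange(hsv,(172,150,120),(180,255,255))
    c=max([c for c in cv2.findContours(m,0,2)[0] if 200<cv2.boundingRect(c)[0]+cv2.boundingRect(c)[2]/2<430],key=cv2.contourArea)
    M=cv2.moments(c);u=(M['m10']/M['m00'],M['m01']/M['m00'])
    z=gp[2]-.137+.117 if ztop is None else ztop   # bar mid is at tank z +.134; cap top +.114
    X=plane("wrist",u,z,p); print(name,'capuv',np.round(u,1),'gp',gp.round(4),'cap rel gp in tool',np.round(R.T@(X-gp)*1000,1),'tooly',R[:,1].round(4),'F',st["contact_force"].round(1),'w',round(st["width"],4))
E
python3 -c "
from tk import *
capmeas('w7',.117)"
```

```text
w7 capuv [318.4 149.5] gp [0.4682 0.2668 0.1376] cap rel gp in tool [ 0.5 20.6 60.3] tooly [ 5.e-04  1.e-04 -1.e+00] F [-1.2 -0.9  5.4] w 0.0163
```

View pics/w7.png

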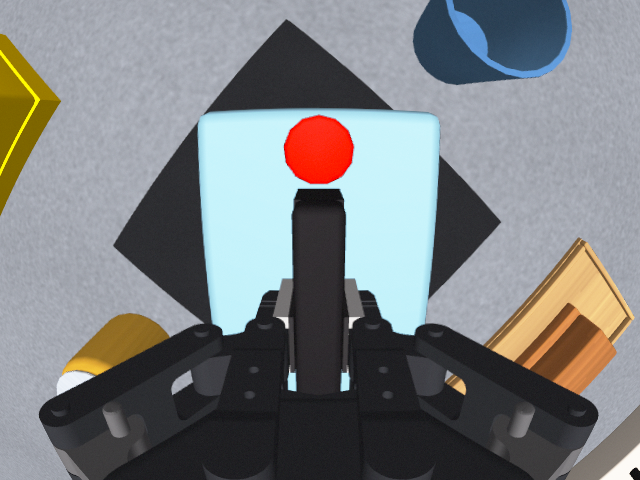

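>>> {"api": "arm_command", "payload": {
  "increments": [0, 0, 0, 0, -0.3, 0, 1, 0, 0, 0, 0, -1, 0, 1, 0, 0, 0, 0, -2, 0, 1, 0, 0, 0, 0, -3, 0, 1, 0, 0, 0, 0, -3, 0, 1, 0, 0, 0, 0, -2.5, 0, 1, 0, 0, 0, 0, -1.2, 0, 1, 0, 0, 0, 0, 0, 0, 1]
}}

```text
clock: 14.28
position: [0.4681, 0.2668, 0.4226]
ee_rot: [0.625, -0.624, 0.332, -0.332]
contact_force: [0.1, 0.7, -4.3]
width: 0.0164
```

>>> {"api": "arm_command", "payload": {
  "increments": [0, 0, 0, 0, 0, 0, 1, 0, 0, 0, 0, 0, 0, 1]
}}

```text
clock: 14.52
position: [0.4679, 0.2667, 0.4209]
ee_rot: [-0.624, 0.625, -0.332, 0.331]
contact_force: [-0.8, 1.0, -3.9]
width: 0.0165
```

Run:
```python
from tk import *
capmeas('w8')
cv2.imwrite("pics/side8.png",cv2.resize(vision.get_image("side")[160:400,250:450,::-1],(500,600),interpolation=cv2.INTER_CUBIC))
plan([.486,-.304,.265],-.144+np.pi/2,18,1)
```

```text
w8 capuv [318.4 149.5] gp [0.4676 0.2666 0.2659] cap rel gp in tool [ 0.5 19.9 60.4] tooly [-0.0023 -0.001  -1.    ] F [-0.8  1.  -3.9] w 0.0165
cur yaw -0.977 dyaw -0.738 grasp pt [0.4678 0.2666 0.2663] err [-1.e-05  4.e-05 -0.e+00]
0, 0.041, 0, 2.68, 0.01, -1.69, 1,
0, 0.041, 0, 2.75, 0.01, -1.58, 1,
0, 0.041, 0, 2.81, 0.01, -1.47, 1,
0, 0.041, 0, 2.87, 0.01, -1.35, 1,
0, 0.041, 0, 2.92, 0.01, -1.23, 1,
0, 0.041, 0, 2.97, 0.01, -1.11, 1,
0, 0.041, 0, 3.02, 0.01, -0.99, 1,
0, 0.041, 0, 3.05, 0.01, -0.86, 1,
0, 0.041, 0, 3.09, 0.01, -0.74, 1,
0, 0.041, 0, 3.11, 0.01, -0.61, 1,
0, 0.041, 0, 3.14, 0.01, -0.48, 1,
0, 0.041, 0, 3.15, 0.01, -0.35, 1,
0, 0.041, 0, 3.17, 0.01, -0.22, 1,
0, 0.041, 0, 3.17, 0.01, -0.09, 1,
0, 0.041, 0, 3.17, 0.01, 0.04, 1,
0, 0.041, 0, 3.17, 0.01, 0.17, 1,
0.001, 0.041, 0, 3.16, 0, 0.3, 1,
0, 0.041, 0.001, 3.14, 0.01, 0.42, 1,
```

View pics/side8.png

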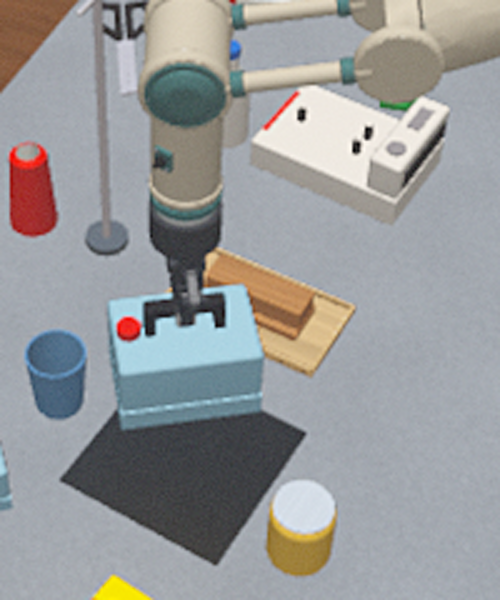

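>>> {"api": "arm_command", "payload": {
  "increments": [0, 0.02, 0, 1.2, 0, -0.8, 1, 0, 0.04, 0, 2.2, 0, -1.3, 1, 0, 0.04, 0, 2.8, 0, -1.5, 1, 0, 0.04, 0, 2.9, 0, -1.4, 1, 0, 0.04, 0, 2.9, 0, -1.3, 1, 0, 0.04, 0, 3.0, 0, -1.2, 1, 0, 0.04, 0, 3.0, 0, -1.1, 1, 0, 0.04, 0, 3.0, 0, -0.9, 1]
}}

```text
clock: 15.62
position: [0.4755, 0.0338, 0.4222]
ee_rot: [-0.567, 0.568, -0.422, 0.422]
contact_force: [0.6, 0.5, -2.8]
width: 0.0159
```

Run:
```python
from tk import *
plan([.4879,-.3037,.265],-.144+np.pi/2,12,1)
```

```text
cur yaw -1.279 dyaw -0.435 grasp pt [0.4755 0.0337 0.2672] err [ 3.e-05 -4.e-05  0.e+00]
0, 0.036, 0, 2.72, 0.02, -0.71, 1,
0, 0.036, 0, 2.75, 0.02, -0.61, 1,
0, 0.036, 0, 2.77, 0.02, -0.51, 1,
0, 0.036, 0, 2.78, 0.02, -0.41, 1,
0, 0.036, 0, 2.8, 0.02, -0.31, 1,
0, 0.036, 0, 2.81, 0.02, -0.21, 1,
0, 0.037, 0, 2.81, 0.02, -0.11, 1,
0, 0.036, 0, 2.81, 0.02, -0.01, 1,
0, 0.037, 0, 2.81, 0.02, 0.1, 1,
0, 0.036, 0, 2.81, 0.02, 0.2, 1,
0, 0.037, 0, 2.8, 0.03, 0.3, 1,
0, 0.036, 0.001, 2.79, 0.02, 0.41, 1,
```

>>> {"api": "arm_command", "payload": {
  "increments": [0, 0.036, 0, 2.7, 0, -0.7, 1, 0, 0.036, 0, 2.8, 0, -0.6, 1, 0, 0.036, 0, 2.8, 0, -0.5, 1, 0, 0.036, 0, 2.8, 0, -0.4, 1, 0, 0.036, 0, 2.8, 0, -0.3, 1, 0, 0.036, 0, 2.8, 0, -0.2, 1, 0, 0.036, 0, 2.8, 0, -0.1, 1, 0, 0.036, 0, 2.8, 0, 0, 1]
}}

```text
clock: 16.62
position: [0.485, -0.1912, 0.4222]
ee_rot: [-0.501, 0.501, -0.499, 0.499]
contact_force: [0.9, 0.4, -3.2]
width: 0.0158
```

Run:
```python
from tk import *
plan([.4879,-.3037,.265],-.144+np.pi/2,5,1)
```

```text
cur yaw -1.567 dyaw -0.147 grasp pt [ 0.485  -0.1913  0.2672] err [ 1.e-05 -2.e-05  3.e-05]
0, 0.029, 0, 2.25, 0.04, 0.05, 1,
0, 0.03, 0, 2.25, 0.05, 0.11, 1,
0, 0.029, 0, 2.24, 0.04, 0.18, 1,
0, 0.03, 0, 2.24, 0.05, 0.25, 1,
0, 0.029, 0.001, 2.23, 0.04, 0.32, 1,
```

>>> {"api": "arm_command", "payload": {
  "increments": [0, 0.036, 0, 2.8, 0, 0.1, 1, 0, 0.036, 0, 2.7, 0, 0.2, 1, 0, 0.036, 0, 2.4, 0, 0.3, 1, 0, 0.02, 0, 1.8, 0, 0.2, 1, 0, 0.02, 0, 1.2, 0, 0.1, 1, 0, 0, 0, 0.3, 0, 0, 1, 0, 0, 0, 0, 0, 0, 1, 0, 0, 0, 0, 0, 0, 1]
}}

```text
clock: 17.62
position: [0.4888, -0.3012, 0.4223]
ee_rot: [0.464, -0.463, 0.534, -0.534]
contact_force: [0.3, 0.8, -2.5]
width: 0.016
```

>>> {"api": "arm_command", "payload": {
  "increments": [0, 0, 0, 0, 0, 0, 1, 0, 0, 0, 0, 0, 0, 1]
}}

```text
clock: 17.88
position: [0.4889, -0.3016, 0.4223]
ee_rot: [-0.463, 0.463, -0.534, 0.534]
contact_force: [0.7, 0.4, -3.3]
width: 0.0162
```

Run:
```python
from tk import *
plan([.4879,-.3037,.2],-.144+np.pi/2,1,1)
capmeas('w9')
```

```text
cur yaw -1.712 dyaw -0.002 grasp pt [ 0.4889 -0.3016  0.2673] err [ 1.e-05 -1.e-05  1.e-05]
-0, 0.002, 0, 0.22, 6.73, -0.07, 1,
w9 capuv [318.4 149.5] gp [ 0.4889 -0.3016  0.2673] cap rel gp in tool [ 1.2 20.  60.9] tooly [ 1.e-04 -1.e-04 -1.e+00] F [ 0.7  0.4 -3.3] w 0.0162
```

Run:
```python
from tk import *
p=np.load("w9.npy",allow_pickle=True).item(); q=np.load("w4.npy",allow_pickle=True).item()
st=manip.get_state();R=rot(st["ee_rot"]);gp=st["position"]+R@[0,.155,0]
for n,pp in (('w9',p),('w4',q)):
    Rc=np.array(pp["R"]); c=-Rc.T@np.array(pp["t"]); print(n,'cam',c.round(5),'fwd',Rc[2].round(4), 'right',Rc[0].round(4))
print('cam rel tool now',(R.T@(-np.array(p["R"]).T@np.array(p["t"])-st["position"])).round(5))
for z in (.2473,):
    X=plane("wrist",(318.4,149.5),z,p); yb=-.143; cen=X[:2]-.062*np.array([np.cos(yb),np.sin(yb)])
    e=np.array([.4863,-.3040])-cen; print('cap',X.round(4),'centre',cen.round(4),'move world',e.round(4),'tool',(R.T@[e[0],e[1],0]).round(4))
```

```text
w9 cam [ 0.55378 -0.31206  0.39152] fwd [-0.2594  0.0375 -0.965 ] right [-1.414e-01 -9.900e-01 -5.000e-04]
w4 cam [ 0.53667 -0.31282  0.30089] fwd [-0.259   0.0374 -0.9652] right [-1.415e-01 -9.899e-01 -4.000e-04]
cam rel tool now [0.00111 0.03077 0.0657 ]
cap [ 0.5491 -0.3114  0.2473] centre [ 0.4877 -0.3026] move world [-0.0014 -0.0014] tool [ 0.0016  0.     -0.0012]
```

>>> {"api": "arm_command", "payload": {
  "increments": [0, 0.002, 0, 0.18, 1, -0.1, 1, 0, 0, 0, 0, 2, 0, 1, 0, 0, 0, 0, 1.5, 0, 1, 0, 0, 0, 0, 0.6, 0, 1, 0, 0, 0, 0, 0, 0, 1, 0, 0, 0, 0, 0, 0, 1, 0, 0, 0, 0, 0, 0, 1]
}}

```text
clock: 18.8
position: [0.4878, -0.3037, 0.3719]
ee_rot: [-0.463, 0.463, -0.534, 0.535]
contact_force: [0.3, -0.0, -2.6]
width: 0.0163
```

Run:
```python
from tk import *
capmeas('w10')
s=vision.get_image("side")[:,:,::-1]; cv2.imwrite("pics/side10.png",cv2.resize(s[150:270,320:450],(650,600),interpolation=cv2.INTER_CUBIC))
p=np.load("w10.npy",allow_pickle=True).item(); st=manip.get_state();R=rot(st["ee_rot"]);gp=st["position"]+R@[0,.155,0]
X=plane("wrist",(318.4,149.5),gp[2]-.02,p); yb=-.144; cen=X[:2]-.062*np.array([np.cos(yb),np.sin(yb)])
e=np.array([.4863,-.3040])-cen; print('move tool',(R.T@[e[0],e[1],0]).round(4),'yaw',np.arctan2(R[1,0],R[0,0])+np.pi/2)
```

```text
w10 capuv [318.4 149.5] gp [ 0.488  -0.3039  0.2169] cap rel gp in tool [ 1.2 20.1 60.9] tooly [ 0.0012 -0.0011 -1.    ] F [ 0.3 -0.  -2.6] w 0.0163
move tool [-0.0009 -0.     -0.0006] yaw -0.14421490536124293
```

View pics/side10.png

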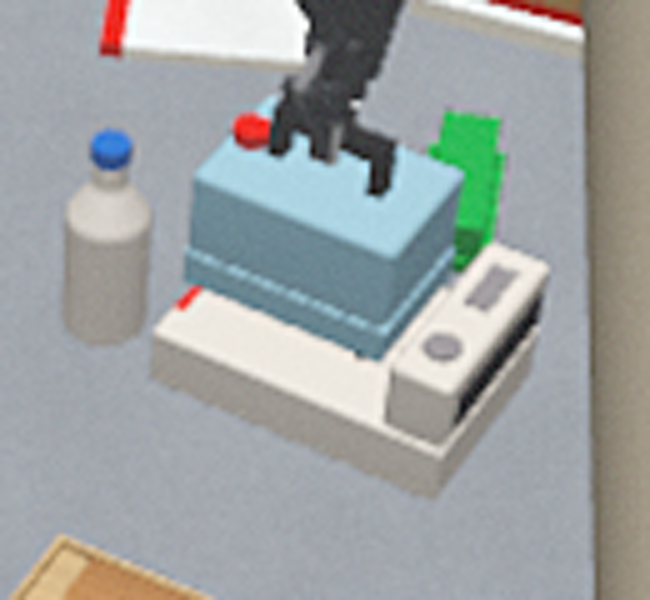

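The tank is level just above the pegs, clear of the bottle and with the cap over the stripe end. I'll lower it slowly.

>>> {"api": "arm_command", "payload": {
  "increments": [0, 0, 0, -0.03, 0.4, -0.04, 1, 0, 0, 0, 0, 0.4, 0, 1, 0, 0, 0, 0, 0.3, 0, 1, 0, 0, 0, 0, 0.2, 0, 1, 0, 0, 0, 0, 0, 0, 1]
}}

```text
clock: 19.52
position: [0.4872, -0.3033, 0.358]
ee_rot: [0.463, -0.463, 0.535, -0.535]
contact_force: [0.2, 0.8, -3.6]
width: 0.0166
```

>>> {"api": "arm_command", "payload": {
  "increments": [0, 0, 0, 0, 0.3, 0, 1, 0, 0, 0, 0, 0.3, 0, 1, 0, 0, 0, 0, 0, 0, 1]
}}

```text
clock: 19.9
position: [0.4872, -0.3032, 0.3518]
ee_rot: [0.463, -0.463, 0.535, -0.534]
contact_force: [0.0, -0.7, -3.6]
width: 0.0161
```

>>> {"api": "arm_command", "payload": {
  "increments": [0, 0, 0, 0, 0.3, 0, 1, 0, 0, 0, 0, 0.2, 0, 1, 0, 0, 0, 0, 0, 0, 1]
}}

```text
clock: 20.27
position: [0.4872, -0.3032, 0.347]
ee_rot: [0.463, -0.463, 0.535, -0.535]
contact_force: [0.5, 0.4, -3.1]
width: 0.0161
```

>>> {"api": "arm_command", "payload": {
  "increments": [0, 0, 0, 0, 0.3, 0, 1, 0, 0, 0, 0, 0.2, 0, 1, 0, 0, 0, 0, 0, 0, 1]
}}

```text
clock: 20.65
position: [0.4872, -0.3032, 0.3419]
ee_rot: [0.463, -0.463, 0.535, -0.535]
contact_force: [0.7, -0.4, -4.0]
width: 0.016
```

>>> {"api": "arm_command", "payload": {
  "increments": [0, 0, 0, 0, 0.1, 0, 1, 0, 0, 0, 0, 0.1, 0, 1, 0, 0, 0, 0, 0, 0, 1]
}}

```text
clock: 21.02
position: [0.4872, -0.3033, 0.3401]
ee_rot: [0.463, -0.463, 0.535, -0.535]
contact_force: [1.1, -1.0, -2.8]
width: 0.0163
```

>>> {"api": "arm_command", "payload": {
  "increments": [0, 0, 0, 0, 0.1, 0, 1, 0, 0, 0, 0, 0, 0, 1]
}}

```text
clock: 21.28
position: [0.4873, -0.3033, 0.3396]
ee_rot: [-0.463, 0.463, -0.534, 0.535]
contact_force: [-0.2, 1.1, -0.8]
width: 0.0162
```

>>> {"api": "arm_command", "payload": {
  "increments": [0, 0, 0, 0, 0.1, 0, 1, 0, 0, 0, 0, 0, 0, 1]
}}

```text
clock: 21.52
position: [0.4872, -0.3032, 0.3396]
ee_rot: [-0.463, 0.463, -0.534, 0.535]
contact_force: [-1.2, 1.6, 5.0]
width: 0.0164
```

The force turns at grasp height 184.6 mm, which matches the computed home height. I'll release and retreat.

>>> {"api": "arm_command", "payload": {
  "increments": [0, 0, 0, 0, 0, 0, 0.6, 0, 0, 0, 0, 0, 0, 0.3, 0, 0, 0, 0, 0, 0, 0, 0, 0, 0, 0, 0, 0, 0, 0, 0, 0, 0, -2, 0, 0, 0, 0, 0, 0, -4, 0, 0, 0, 0, 0, 0, -5, 0, 0, 0, 0, 0, 0, -4, 0, 0]
}}

```text
clock: 22.52
position: [0.4872, -0.3032, 0.4902]
ee_rot: [-0.463, 0.463, -0.534, 0.535]
contact_force: [0.0, 0.3, -0.1]
width: 0.0852
```

>>> {"api": "arm_command", "payload": {
  "increments": [0, 0, 0, 4, 0, -5, 0, 0, 0, 0, 4, 0, -5, 0, 0, 0, 0, 4, 0, -5, 0, 0, 0, 0, 0, 0, 0, 0, 0, 0, 0, 0, 0, 0, 0]
}}

```text
clock: 23.15
position: [0.3256, -0.3981, 0.4882]
ee_rot: [-0.463, 0.462, -0.535, 0.535]
contact_force: [1.5, 0.5, 1.2]
width: 0.0856
```

Run:
```python
from tk import *
s=vision.get_image("side")[:,:,::-1]; t=vision.get_image("top")[:,:,::-1]; cv2.imwrite("pics/side11.png",s);cv2.imwrite("pics/top11.png",t)
cv2.imwrite("pics/side11c.png",cv2.resize(s[150:270,320:450],(650,600),interpolation=cv2.INTER_CUBIC))
cv2.imwrite("pics/top11c.png",cv2.resize(t[100:350,150:500],(800,571),interpolation=cv2.INTER_CUBIC))
cv2.imwrite("pics/w11.png",vision.get_image("wrist")[:,:,::-1])
print(manip.get_state()["clock"],manip.get_state()["position"])
# predicted vs cap: home cap top z=.164
b=np.array([.4863,-.3040]);yb=-.144;R2=np.array([[np.cos(yb),-np.sin(yb)],[np.sin(yb),np.cos(yb)]])
for n in("side","top"):
    im=s if n=="side" else t; hsv=cv2.cvtColor(im,cv2.COLOR_BGR2HSV); 
    pr=proj(n,[*(b+R2@[.062,0]),.158]); m=cv2.inRange(hsv,(0,150,100),(8,255,255)); x,y=pr.astype(int); sub=m[y-8:y+9,x-8:x+9]; v,u=np.nonzero(sub); print(n,'pred cap',pr.round(1),'seen',(u.mean()+x-8).round(1),(v.mean()+y-8).round(1))
    for c in [(.08,.055),(-.08,.055),(.08,-.055)]: print('  bottom corner',c,proj(n,[*(b+R2@c),.05]).round(1),'top',proj(n,[*(b+R2@c),.15]).round(1))
```

```text
23.3 [ 0.32669292 -0.39748292  0.48811394]
side pred cap [370.3 182.6] seen 369.4 183.1
  bottom corner (0.08, 0.055) [356.6 212.2] top [358.  190.9]
  bottom corner (-0.08, 0.055) [395.6 228.8] top [398.6 207.5]
  bottom corner (0.08, -0.055) [371.3 195.8] top [373.3 174.6]
top pred cap [437.  242.3] seen 437.1 241.9
  bottom corner (0.08, 0.055) [412.  241.1] top [418.6 233.9]
  bottom corner (-0.08, 0.055) [405.3 290.9] top [411.6 287.1]
  bottom corner (0.08, -0.055) [446.6 247. ] top [455.6 240.2]
```

View pics/side11c.png

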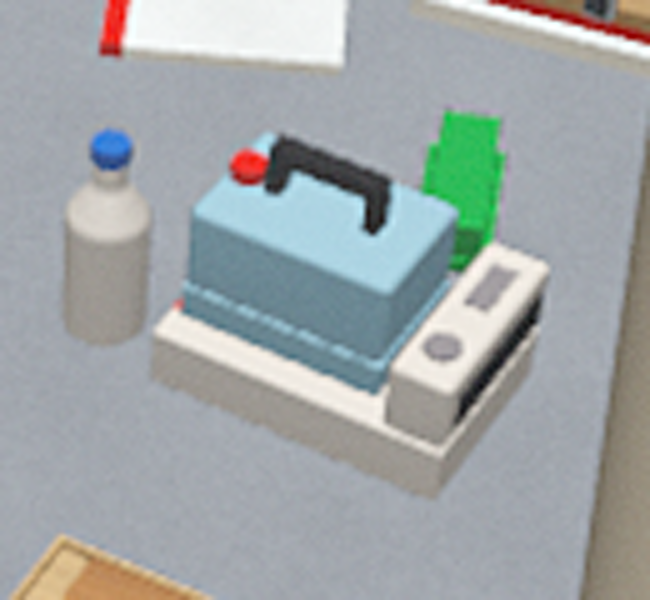

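View pics/top11c.png

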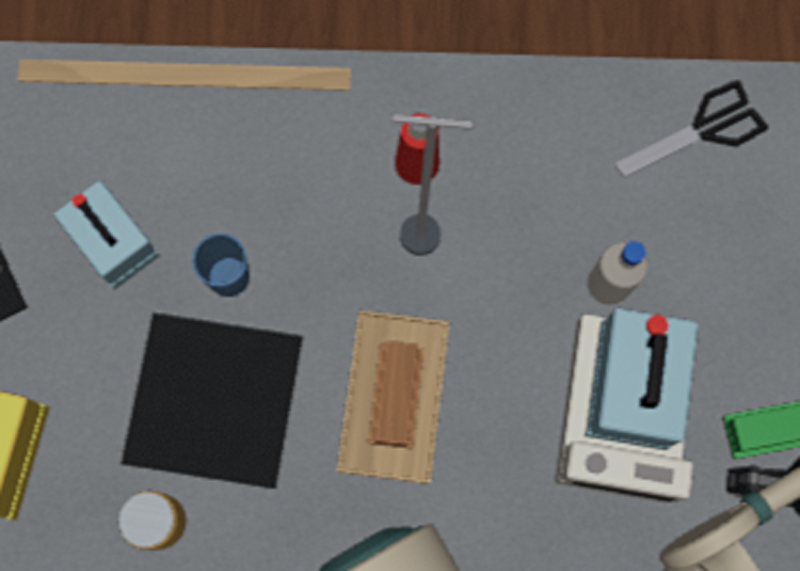

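View pics/side11.png

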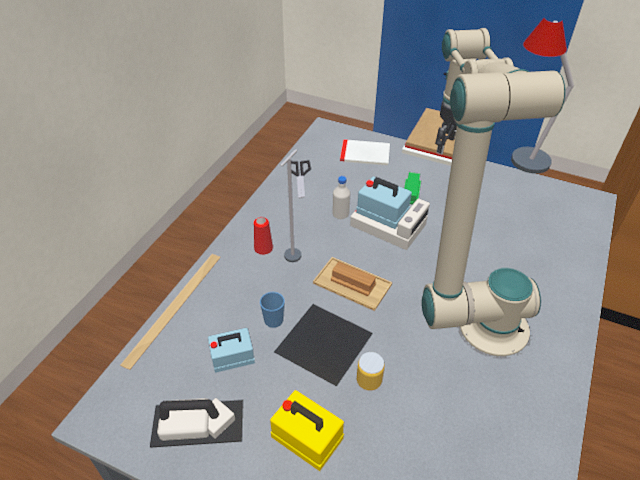

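The tank is flat on the deck: its near bottom corner appears at about (395,228) in the side view and the home prediction is (395.6,228.8). The cap matches to within a pixel in both views. The block lies in the tray, and the cone, bottle, tin and cup are standing where they were.

```bash
python3 -c "
from rig import ticket; print(ticket.sign_off())"
```

```text
the job is handed in; nothing more can be done
None
```

I lifted the pressing block off the pegs and laid it foot down in the tray. Then I lifted the large blue-grey tank by its handle and lowered it onto the station, cap towards the red stripe, with the robot clear at about 23.3 s.

- **Tank fit:** contact came at grasp height 184.6 mm, exactly the computed home height. The cap and the near bottom corner then appeared within about 1 px of the home prediction in the side view, and the cap did so in the top view too.
- **Forces:** the force reported at the end of each move stayed under about 8 N.
- **Other objects:** the last side and top views show the block in the tray and the cone, bottle, tin and cup standing where they were. I judged that by eye and did not measure it.
- **Small disagreements:** the wrist camera's and the arm state's readings of the tank's position in the gripper differed by 0.5 to 1 mm. I used values in between, and the tank slid onto the pegs with no contact felt until it was home.

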